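# Back the sample carousel up one notch

## Task

The sample carousel has been fed one notch too far: with a fingertip tip the pawl's upright thumb tab outward until its nose is lifted well clear of the teeth, then push the wheel backward (clockwise seen from above) by exactly one notch, pushing on one of its upright pegs. Then push the tab back so that the pawl is fully down in the next notch. Touch and push gently, pick nothing up: the sample tubes stay standing in the wheel and the things around it stay where they are.

Things in the scene. Friction and masses are not known exactly. Their poses are not given: they have to be found in the camera images.
- carousel: grey deck of the sample carousel, fixed to the table: 260 mm along its x, along its y from -135 to +195 mm, 15 mm thick. Origin on the table under the wheel's axle, z up. A flat white ratchet wheel of radius 110 mm turns about this z; the pawl stands at +y
- wheel_hub (a point): centre of the wheel's upper face, 45 mm above the table; turns with the wheel. Twelve saw teeth 12 mm high stand on the rim, radius 86 to 107 mm: one notch = 30 degrees. At radius 65 mm the wheel carries three pegs (at start 0, 120, 240 degrees counter-clockwise from the carousel's x) and between them three square tube sockets 26 mm wide, 35 mm high (60, 180, 300 degrees)
- wheel (a joint): turn of the wheel, rad: 0 at the start, growing counter-clockwise seen from above (forward); backward is clockwise, negative: one notch back = -0.524. With the pawl down it has about 0.05 rad of play each way and the steep tooth faces stop it going backward. It stays where it is left (friction 0.12 N m, about 2 N at a peg)
- pawl (a joint): angle of the pawl, rad: 0 = down, nose fully in a notch; grows as the nose rises and the tab tips outward, to 1.0 at its stop. From 0.35 the nose clears the teeth. Stiff hinge (0.06 N m, 2 to 3 N at the tab): it stays where it is left and must be pushed down again
- pawl_hinge (a point): middle of the pawl's hinge pin, on the deck at carousel x = 0, y = 140 mm, z = 70 mm; the pin lies along the carousel's x between two cheeks (inner faces 19 mm either side, 76 mm high). The pawl's arm, 14 mm wide, runs from here 50 mm toward the axle, its top 6 mm above the pin
- pawl_tab (a point): top centre of the pawl's upright steel thumb tab, 58 mm above the hinge pin when the pawl is down. The tab is a plate 32 mm wide (along the carousel's x), 6 mm thick, standing over the pin, with a 10 mm round bar along its top. Pushed outward, away from the axle (carousel +y), it lifts the nose; pushed back inward it lowers it
- pawl_nose (a point): middle of the lower end of the pawl's nose, which is 10 mm wide tapering to 5 mm; 43 mm inward of the hinge pin and 23 mm below it when down (2 mm above the wheel's face)
- peg0 (a point): top centre of an upright metal peg fixed on the wheel, 12 mm thick, 60 mm tall, 65 mm from the axle; push it sideways to turn the wheel
- peg1 (a point): top centre of an upright metal peg fixed on the wheel, 12 mm thick, 60 mm tall, 65 mm from the axle; push it sideways to turn the wheel
- peg2 (a point): top centre of an upright metal peg fixed on the wheel, 12 mm thick, 60 mm tall, 65 mm from the axle; push it sideways to turn the wheel
- tube0: loose capped sample tube, 16 mm thick (cap 18 mm), 65 mm tall, standing loosely in a socket of the wheel, its top 113 mm above the table; it rides along; origin under its centre (at 48 mm height)
- tube1: loose capped sample tube, 16 mm thick (cap 18 mm), 65 mm tall, standing loosely in a socket of the wheel, its top 113 mm above the table; it rides along; origin under its centre (at 48 mm height)
- tube2: loose capped sample tube, 16 mm thick (cap 18 mm), 65 mm tall, standing loosely in a socket of the wheel, its top 113 mm above the table; it rides along; origin under its centre (at 48 mm height)
- rack: loose white rack, 200 x 55 x 96 mm, holding capped tubes; a bystander; origin under its centre
- spray: loose clear bottle with white cap, 48 mm across, 140 mm tall; a bystander; origin under its centre
- bowl: loose white bowl, 96 mm across, 45 mm high; a bystander; origin under its centre
- jar: loose amber jar, 38 mm across, 50 mm tall, standing on a corner of the deck; a bystander; origin under its centre
- tipbox: loose open green box, 100 x 60 x 45 mm; a bystander; origin under its centre
- marker: loose marker pen, 130 mm long, 15 mm thick, lying; a bystander; origin under its middle, x along it
There are look-alikes about, which are no part of the job. What is shaped like the tube0 but turquoise is not meant.

How it is judged:
By the outcome, as a careful person would: the job done as asked, in the order asked, and still so for the second after the job is handed in, with the robot touching nothing.
It also fails if it takes over 54 s, if anything falls off the work surface, if the arm or the gripper's body presses on something with over 40 N, if the wrist force passes 120 N, or if a joint passes its speed limit or range.

## Robot

A 6-joint arm with a two-finger parallel gripper is mounted at the origin on the work surface. World frame = base frame: x ahead of the robot, y to its left, z up, the work surface at z = 0. Lengths are in m, angles in rad, forces in N, time in s.
With the tool pointing down it reaches from about 0.425 to 0.95 m from the base axis. Payload 3.5 kg.
Tool frame: the origin (TCP) lies between the finger pads; the fingertips stand 22 mm ahead of it and the grasp point (between the pads) lies 3 mm ahead of it (ctrl.nose_length is the z of the fingertips in the tool frame, in m); z points along the fingers, y is the line along which they close (so a half turn about z gives the same grasp; the last joint's range is limited). The gripper opens to 85 mm and grips with 20 to 120 N. Pads are 22 mm wide; open, the fingers measure 114 mm over their backs; the gripper's body (76 mm by 85 mm) begins 54 mm behind the grasp point. The pads swing forward as they close: fully open they stand 13 mm farther back than shut.
Start: joints at [-1.449, 0.286, 1.577, -0, 1.279, -0.15], TCP at [0.181, -0.65, 0.253] pointing down, gripper open.
Joint ranges: [-2.77, 2.77], [-0.9, 2.22], [0.21, 2.48], [-1.53, 4.67], [0.24, 2.81], [-2.84, 2.84]. Speed limits (rad/s): [2.79, 2.79, 3.14, 3.14, 3.14, 3.14].

## Interface

Orientations are given as a unit quaternion [x, y, z, w].
In Python, from plant import ctrl gives the robot as it stands. The module is installed in compiled form; this text tells all that it offers.
- The arm moves only by the tool send_rows, never from a script. Its argument "rows" is text: rows parted by semicolons, each of 7 numbers parted by spaces: the turn, a rotation vector about the tool's x, y, z in a scale on which 1.0 is 90 degrees, then the shift along the tool's x, y, z in a scale on which 1.0 is 750 mm, then the opening, from -1 (shut) to 1 (fully open). A call has 1 to 8 rows; each row is the pose to reach, as a shift and turn from the pose commanded when the call began, along the tool's axes at that moment; what a row does not reach only later rows make up. A row lasts 1/8 s, in which the tool goes at most 62.5 mm and 10.7 degrees, less where a joint would pass 70% of its speed; a pose out of reach is approached as far as the arm can. Shift and turn numbers lie between -1 and 1, and a call with a number outside is refused. A call with a gripper value outside its range is refused whole. The fingers move at their own pace and stop on an object; "grip_force" is the grip in N (left out, the last holds). Time passes only in rows, so rows that repeat a pose let the fingers close. It gives the time, the measured TCP pose, the force, the opening and the grip force at its end, in the units of the state.
- ctrl.get_state(): the state, without advancing time (a new reading comes with each control period).
- ctrl.read_camera(name): name is "side" or "top" or "wrist"; returns a dict with "color" (480x640x3 uint8, red, green, blue), "fx", "fy", "cx", "cy" (pixels), "extrinsics" (4x4, takes a point from world to camera coordinates). Camera axes: x right, y down, z forward; pixel columns grow to the right and rows downward; lengths in m; the calibration is good to about 2 mm. The wrist camera is an equidistant fisheye: a pixel r from the principal point sees the ray r / f radians off the axis. A picture is of the moment at which its call begins. There is no depth.
- ctrl.sign_off(): hands the job in; it is judged then, once.
Trained networks look in a picture, given as the dict that the camera call returned (one of the last four; its "shot" number tells which), for a name from the list of things; names that differ only in an ending like _2 or _b are one class to them, and where a whole thing is asked for, a point or a joint stands for the part that bears it (a point fixed in the world has none). Each returns a list of dicts, best first, with "p" (0 to 1); they miss things now and then, are a little off and sometimes report something else, mostly with a low value. They report only what shows in the picture. A call takes as long as a camera call. They do not tell look-alikes from the thing itself.
- ctrl.look_for(picture, target): "position" ([x, y, z] in m, in the coordinates of the camera as it stood for that picture, good to about 4 mm: the middle of the surface that is visible of it).
The state is a dict: "time": time; "qpos": joint angles; "dq": joint speeds; "joint_efforts": joint torques, N m; "eef_pos": TCP position; "tcp_rot": TCP orientation; "contact_force": force on the tool from outside, world axes, zero at the start; "wrist_torque": the same for the moment, N m; "opening": opening from 0.0 (shut) to 1.0 (fully open); "finger_force": force on a finger pad.
Only numpy, scipy, OpenCV 4.12 (cv2) and the standard library are available. Lean on these libraries where they do the work, as an engineer would, in place of code of your own. Each camera call takes 0.05 s, during which the arm holds its last target. There are 200 camera calls.

## Working session

There is one attempt and no reset: what is moved stays moved. The work goes in short steps, Python scripts to look and compute and a tool call to move; the robot and the scene stay as the last step left them, time stands still between calls to the robot, and variables do not carry over. Pictures are saved under pics/ and viewed, at most 10 in all, crops included, and the job is handed in when it is done.

Besides the shell and the picture viewer there is one more tool, called after "Request:" as name(argument=value, ...), one argument or row to a line, values as JSON. send_rows: Moves the arm, as the interface text tells. Its arguments: {"type":"object","properties":{"rows":{"type":"string"},"grip_force":{"type":"number"}},"required":["rows"]}

```bash
mkdir -p pics
cat > h.py <<'E'
import numpy as np, cv2
from plant import ctrl
from scipy.spatial.transform import Rotation as R
def shot(n,f=None):
    p=ctrl.read_camera(n)
    if f: cv2.imwrite('pics/'+f,cv2.cvtColor(p['color'],cv2.COLOR_RGB2BGR))
    return p
def w(p,c):
    E=np.array(p['extrinsics']); return E[:3,:3].T@(np.array(c)-E[:3,3])
def px(p,P):
    E=np.array(p['extrinsics']); c=E[:3,:3]@np.array(P)+E[:3,3]
    return [p['fx']*c[0]/c[2]+p['cx'],p['fy']*c[1]/c[2]+p['cy']]
E
python3 - <<'E'
from h import *
np.set_printoptions(precision=4,suppress=True)
for n in ['top','side']:
    p=shot(n,n+'1.png')
    print(n,w(p,[0,0,0]))
    for t in ['carousel','wheel_hub','pawl_hinge','pawl_tab','pawl_nose','peg0','tube0','rack','spray','bowl','jar','tipbox','marker']:
        for d in ctrl.look_for(p,t)[:4]:
            P=w(p,d['position']); print(t,round(d['p'],2),P,np.round(px(p,P)))
s=ctrl.get_state();print(s['eef_pos'],s['tcp_rot'],s['time'])
E
```

```text
top [0.5133 0.0276 1.2103]
carousel 0.75 [0.5062 0.0519 0.0139] [293. 280.]
carousel 0.63 [0.5109 0.0219 0.044 ] [307. 278.]
carousel 0.15 [0.5017 0.1492 0.0747] [245. 283.]
wheel_hub 0.67 [0.5104 0.0245 0.0432] [306. 278.]
pawl_hinge 0.74 [0.5976 0.19   0.0643] [226. 237.]
pawl_hinge 0.67 [0.5007 0.0513 0.0176] [293. 282.]
pawl_tab 0.56 [0.5046 0.1534 0.0738] [243. 281.]
pawl_nose 0.54 [0.5032 0.1508 0.0741] [244. 282.]
pawl_nose 0.29 [0.7009 0.0054 0.0234] [313. 190.]
peg0 0.74 [0.4482 0.0138 0.1099] [311. 309.]
peg0 0.7 [0.7026 0.0059 0.0208] [313. 190.]
peg0 0.69 [0.5125 0.0228 0.0414] [306. 277.]
peg0 0.19 [0.6625 0.1581 0.0136] [244. 209.]
tube0 0.63 [ 0.5507 -0.0252  0.1161] [330. 257.]
tube0 0.48 [0.5428 0.0788 0.112 ] [278. 262.]
tube0 0.42 [0.7209 0.1048 0.0698] [266. 178.]
tube0 0.39 [0.7162 0.1963 0.068 ] [223. 180.]
rack 0.62 [ 0.4916 -0.1874  0.0473] [406. 286.]
rack 0.29 [0.5109 0.02   0.0459] [308. 278.]
spray 0.72 [ 0.6579 -0.1233  0.0962] [377. 205.]
bowl 0.64 [ 0.5511 -0.0258  0.1145] [331. 257.]
bowl 0.51 [0.5122 0.0233 0.0428] [306. 277.]
jar 0.74 [0.5957 0.1932 
[... 537 characters left out ...]
.7167 0.2087 0.0391] [224. 326.]
tube0 0.68 [0.7225 0.1083 0.0447] [236. 288.]
tube0 0.65 [0.4474 0.0172 0.1059] [391. 246.]
tube0 0.58 [0.537  0.0883 0.1016] [339. 265.]
rack 0.73 [ 0.4755 -0.1843  0.0527] [378. 218.]
rack 0.71 [0.5165 0.041  0.044 ] [351. 277.]
rack 0.2 [0.4455 0.0188 0.1006] [391. 249.]
spray 0.38 [ 0.7025 -0.0057  0.0363] [261. 259.]
bowl 0.88 [ 0.7018 -0.0062  0.0332] [261. 260.]
jar 0.63 [0.591  0.2085 0.0499] [297. 328.]
jar 0.48 [ 0.5526 -0.0223  0.1027] [337. 232.]
jar 0.25 [ 0.4775 -0.1788  0.0512] [377. 220.]
tipbox 0.67 [0.4526 0.2655 0.0196] [379. 376.]
marker 0.59 [0.6641 0.1723 0.0154] [260. 326.]
[ 0.1812 -0.6502  0.2533] [ 0.9908  0.1355  0.     -0.    ] 1.4
```

Run:
```python
import cv2
a=cv2.imread('pics/top1.png')[200:350,180:380]; b=cv2.imread('pics/side1.png')[190:390,220:460]
cv2.imwrite('pics/topc.png',cv2.resize(a,(800,600),interpolation=cv2.INTER_CUBIC))
cv2.imwrite('pics/sidec.png',cv2.resize(b,(720,600),interpolation=cv2.INTER_CUBIC))
```

```text
(no output)
```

View pics/topc.png

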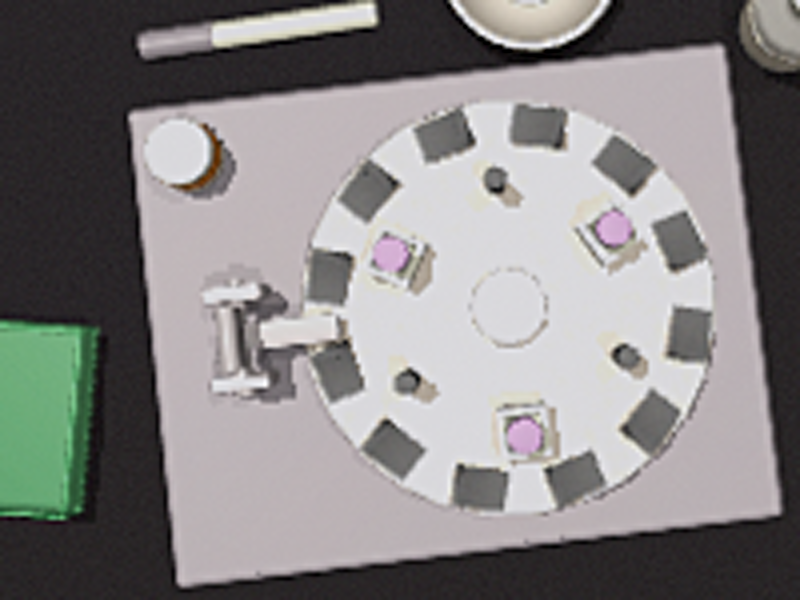

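View pics/sidec.png

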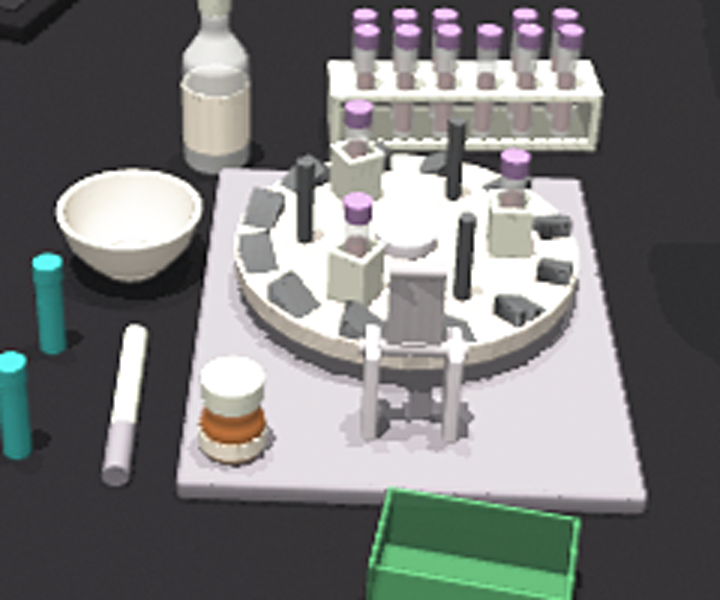

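Top crop: the carousel's y axis points image-left. The hub is at (510,307), peg0 (495,180), peg1 (407,382), peg2 (625,357) and the pawl tab bar (232,338). The lilac wheel tubes sit in their sockets.

Look-alikes (side crop): two turquoise tubes at (48,300) and (12,400), plus the purple-capped rack tubes near (460,35). None of them is on the wheel. There is only one pawl and one wheel, so the choice is clear. Next I'll fit the carousel pose.

```bash
cat > fit.py <<'E'
from h import *
from scipy.optimize import least_squares
L=[]
def loc(r,a,z): a=np.radians(a); return [r*np.cos(a),r*np.sin(a),z]
T=[([-.13,.195,.015],(178,587)),([.13,.195,.015],(130,113)),([.13,-.135,.015],(722,45)),([-.13,-.135,.015],(780,515)),
([0,0,.045],(510,307)),(loc(.065,0,.105),(495,178)),(loc(.065,120,.105),(405,380)),(loc(.065,240,.105),(625,354)),
(loc(.065,60,.113),(391,252)),(loc(.065,180,.113),(524,435)),(loc(.065,300,.113),(613,228))]
S=[(loc(.065,0,.105),(305,160)),(loc(.065,120,.105),(467,216)),(loc(.065,240,.105),(457,120)),
([.13,.195,.015],(180,487)),([-.13,.195,.015],(645,496)),([0,.140,.128],(418,272))]
pt,ps=shot('top'),shot('side')
obs=[(pt,l,((a+.5)/4+179.5,(b+.5)/4+199.5),'t') for l,(a,b) in T]+[(ps,l,((a+.5)/3+219.5,(b+.5)/3+189.5),'s') for l,(a,b) in S]
def W(v,l): c,s=np.cos(v[2]),np.sin(v[2]); return [v[0]+c*l[0]-s*l[1],v[1]+s*l[0]+c*l[1],l[2]]
def f(v,k='ts'): return np.ravel([np.subtract(px(p,W(v,l)),o) for p,l,o,q in obs if q in k])
np.set_printoptions(precision=4,suppress=True)
for k in ['t','s','ts']:
    r=least_squares(f,[.51,.025,.12],args=(k,),loss='soft_l1'); print(k,r.x,np.round(r.fun if 0 else f(r.x,k),1))
v=r.x
s=ctrl.get_state(); M=R.from_quat(s['tcp_rot']).as_matrix(); print(s['eef_pos'],s['time'],ctrl.nose_length)
for n,l in dict(above=[0,.105,.2],tab=[0,.14,.128],peg0=[.065,0,.105]).items(): print(n,W(v,l),'shift of tip mm',1000*M.T@(np.array(W(v,l))-(np.array(s['eef_pos'])+M[:,2]*ctrl.nose_length)))
E
python3 fit.py
```

```text
t [0.5145 0.0218 0.1052] [-0.8  0.4 -1.1 -1.   0.8 -1.   1.   0.2 -0.4 -0.5 -0.1 -0.3 -0.   0.7
  0.7  0.6 -0.3  0.3  0.1  0.1  0.1 -0.2]
s [0.5118 0.0215 0.1128] [-0.1  0.9 -0.1  0.1 -0.5  0.4 -1.  -1.   1.6  0.5  0.5 -2.4]
ts [0.5135 0.0217 0.1113] [-0.3  1.4 -1.3  0.1  0.5 -0.9  1.3  0.3 -0.3  0.  -0.3  0.2  0.1  1.4
  0.9  1.  -0.4  1.   0.3  0.6  0.1  0.2 -1.   0.9 -1.1  0.2 -1.3  0.4
 -2.2 -1.1  0.4  0.6 -0.7 -2.4]
[ 0.1812 -0.6502  0.2533] 1.5 0.022
above [np.float64(0.5018022218147132), np.float64(0.12607419570039177), 0.2] shift of tip mm [ 517.1895 -661.7001   31.3493]
tab [np.float64(0.4979146017214934), np.float64(0.1608576171826266), 0.128] shift of tip mm [ 522.7825 -696.2464  103.3511]
peg0 [np.float64(0.5780628648470946), np.float64(0.02894379714109568), 0.105] shift of tip mm [ 564.5768 -547.6576  126.3427]
```

The rows are not in the units I measure in: shifts go in shares of 750 mm and turns go in shares of 90 degrees. I convert before sending: 388 mm / 750 = 0.5173, -203 mm / 750 = -0.2707, 9.3 degrees / 90 = 0.1033.

Request:
send_rows(
  rows="0 0 0.0444 0.5173 -0.2707 0 -1;0 0 0.1033 0.5173 -0.2707 0 -1;0 0 0.1033 0.5173 -0.2707 0 -1;0 0 0.1033 0.5173 -0.2707 0 -1;0 0 0.1033 0.5173 -0.2707 0 -1;0 0 0.1033 0.5173 -0.2707 0 -1;0 0 0.1033 0.5173 -0.2707 0 -1;0 0 0.1033 0.5173 -0.2707 0 -1",
  grip_force=60,
)

```text
time: 2.5
eef_pos: [0.5031, -0.3473, 0.2535]
tcp_rot: [0.998, 0.058, 0.0, -0.0]
contact_force: [-0.7, -0.5, 0.4]
opening: -0.0
finger_force: 0.0
```

In the tool's units: -470 mm / 750 = -0.6267, 54 mm / 750 = 0.072.

Request:
send_rows(
  rows="0 0 0 0.072 -0.6267 0 -1;0 0 0 0.072 -0.6267 0 -1;0 0 0 0.072 -0.6267 0 -1;0 0 0 0.072 -0.6267 0 -1;0 0 0 0.072 -0.6267 0 -1;0 0 0 0.072 -0.6267 0 -1;0 0 0 0.072 -0.6267 0 -1;0 0 0 0.072 -0.6267 0 -1",
)

```text
time: 3.5
eef_pos: [0.5025, 0.1241, 0.2536]
tcp_rot: [0.998, 0.055, 0.0, 0.0]
contact_force: [0.2, -0.2, -0.4]
opening: 0.0
finger_force: 0.0
```

```bash
cat > m.py <<'E'
from h import *
import sys
np.set_printoptions(precision=1,suppress=True)
v=[.5135,.0217,.110]
s=ctrl.get_state(); M=R.from_quat(s['tcp_rot']).as_matrix()
t=np.array(s['eef_pos'])+M[:,2]*ctrl.nose_length
c,q=np.cos(v[2]),np.sin(v[2]); d=t-[v[0],v[1],0]
print('t',s['time'],'tip local mm',1000*np.array([c*d[0]+q*d[1],-q*d[0]+c*d[1],d[2]]),'yaw off',np.degrees(np.arctan2(M[1,0],M[0,0])-v[2]),'F',np.array(s['contact_force']))
E
python3 m.py; python3 -c "
from h import *
shot('side','s2.png')
import cv2;cv2.imwrite('pics/s2c.png',cv2.resize(cv2.imread('pics/s2.png')[140:390,220:460],None,fx=2.4,fy=2.4))"
```

```text
t 3.5 tip local mm [  0.3 103.  231.6] yaw off 0.03570907534173541 F [ 0.2 -0.2 -0.4]
```

In the tool's units: 127 mm / 750 = 0.1693, 124 mm / 750 = 0.1653.

Request:
send_rows(
  rows="0 0 0 0 0 0.0667 -1;0 0 0 0 0 0.12 -1;0 0 0 0 0 0.1467 -1;0 0 0 0 0 0.1653 -1;0 0 0 0 0 0.1693 -1;0 0 0 0 0 0.1693 -1",
)

```text
time: 4.3
eef_pos: [0.5035, 0.1223, 0.1271]
tcp_rot: [0.999, 0.055, 0.001, 0.0]
contact_force: [-0.4, 0.3, -0.3]
opening: 0.001
finger_force: 0.0
```

```bash
python3 m.py; python3 -c "
from h import *
shot('side','s3.png')
import cv2;cv2.imwrite('pics/s3c.png',cv2.resize(cv2.imread('pics/s3.png')[140:390,220:460],None,fx=2.4,fy=2.4))"
```

```text
t 4.3 tip local mm [  1.1 101.1 105.1] yaw off -0.053732162176008735 F [-0.4  0.3 -0.3]
```

View pics/s3c.png

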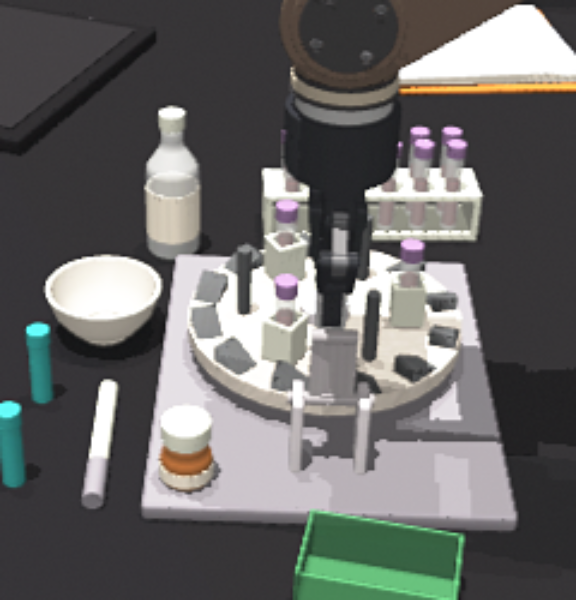

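The closed fingertip is behind the tab (tab top at about (335,335)), centred and clear of the tubes. Now I'll push the tab outward.

In the tool's units: -40 mm / 750 = -0.0533, -35 mm / 750 = -0.0467.

Request:
send_rows(
  rows="0 0 0 0 -0.0133 0 -1;0 0 0 0 -0.02 0 -1;0 0 0 0 -0.0267 0 -1;0 0 0 0 -0.0333 0 -1;0 0 0 0 -0.04 0 -1;0 0 0 0 -0.0467 0 -1;0 0 0 0 -0.0533 0 -1;0 0 0 0 -0.0533 0 -1",
)

```text
time: 5.35
eef_pos: [0.4981, 0.1629, 0.1261]
tcp_rot: [0.998, 0.055, -0.0, -0.0]
contact_force: [0.8, 0.2, 0.0]
opening: 0.0
finger_force: 0.0
```

```bash
python3 m.py; python3 -c "
from h import *
p=shot('side','s4.png')
for t in ['pawl_tab','pawl_nose']: print(t,[(round(d['p'],2),np.round(w(p,d['position']),3)) for d in ctrl.look_for(p,t)[:2]])
import cv2;cv2.imwrite('pics/s4c.png',cv2.resize(cv2.imread('pics/s4.png')[240:360,300:420],None,fx=4,fy=4))"
```

```text
t 5.35 tip local mm [  0.2 142.  104.1] yaw off -0.019241193752201662 F [0.8 0.2 0. ]
pawl_tab [(0.9, array([0.493, 0.177, 0.102]))]
pawl_nose [(0.7, array([0.492, 0.183, 0.102]))]
```

View pics/s4c.png

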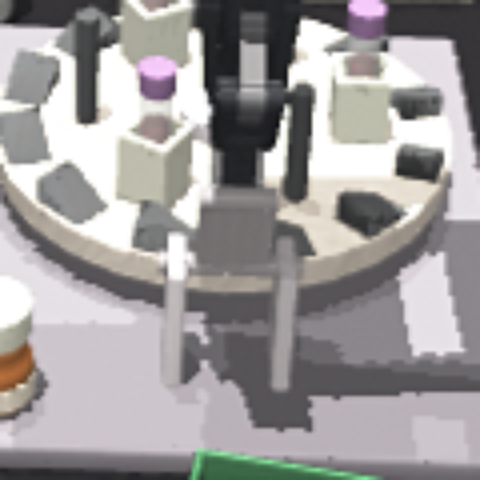

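In the tool's units: -17 mm / 750 = -0.0227, -15 mm / 750 = -0.02.

Request:
send_rows(
  rows="0 0 0 0 -0.0053 0 -1;0 0 0 0 -0.0107 0 -1;0 0 0 0 -0.016 0 -1;0 0 0 0 -0.02 0 -1;0 0 0 0 -0.0227 0 -1;0 0 0 0 -0.0227 0 -1",
)

```text
time: 6.25
eef_pos: [0.4967, 0.1796, 0.1265]
tcp_rot: [0.999, 0.055, 0.0, -0.0]
contact_force: [-0.2, -0.4, 0.5]
opening: -0.004
finger_force: 0.2
```

```bash
python3 m.py; python3 -c "
from h import *
p=shot('side','s5.png')
v=[.5135,.0217,.110]
for th in [0,.2,.4,.6,.8,1]:
  y=.14+.058*np.sin(th);z=.07+.058*np.cos(th); print(th,np.round(px(p,[v[0]-np.sin(v[2])*y,v[1]+np.cos(v[2])*y,z]),1))
import cv2;cv2.imwrite('pics/s5c.png',cv2.resize(cv2.imread('pics/s5.png')[240:360,300:420],None,fx=5,fy=5))"
```

```text
t 6.25 tip local mm [  0.6 158.8 104.5] yaw off -0.02850940414005767 F [-0.2 -0.4  0.5]
0 [358.2 277.9]
0.2 [358.4 282.6]
0.4 [358.5 288.4]
0.6 [358.6 295. ]
0.8 [358.5 302.2]
1 [358.4 309.6]
```

View pics/s5c.png

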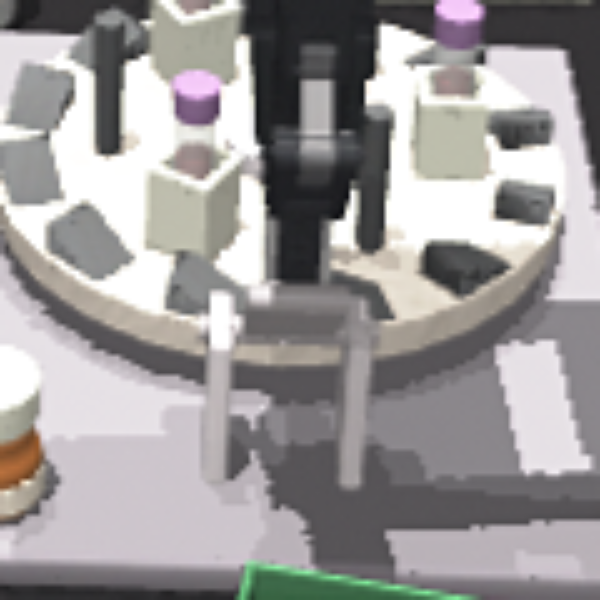

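The bar sits at crop row ~290, which is image row 298, so the pawl is at about 0.7 rad and well clear. I'll retract and go to peg0's forward side.

In the tool's units: 130 mm / 750 = 0.1733, 95 mm / 750 = 0.1267.

Request:
send_rows(
  rows="0 0 0 0 0.0107 -0.0027 -1;0 0 0 0 0.0213 -0.02 -1;0 0 0 0 0.0213 -0.0667 -1;0 0 0 0.0267 0.0667 -0.08 -1;0 0 0 0.06 0.1267 -0.08 -1;0 0 0 0.0813 0.1733 -0.08 -1;0 0 0 0.0813 0.1733 -0.08 -1;0 0 0 0.0813 0.1733 -0.08 -1",
)

```text
time: 7.3
eef_pos: [0.5712, 0.0566, 0.1868]
tcp_rot: [0.999, 0.054, 0.0, -0.0]
contact_force: [-0.4, -0.1, 0.2]
opening: 0.003
finger_force: 0.0
```

```bash
python3 m.py
```

```text
t 7.3 tip local mm [ 61.2  28.4 164.8] yaw off -0.0718419004587616 F [-0.4 -0.1  0.2]
```

In the tool's units: 78 mm / 750 = 0.104, 65 mm / 750 = 0.0867.

Request:
send_rows(
  rows="0 0 0 0 0 0.0533 -1;0 0 0 0 0 0.0867 -1;0 0 0 0 0 0.104 -1;0 0 0 0 0 0.104 -1;0 0 0 0 0 0.104 -1",
)

```text
time: 7.92
eef_pos: [0.5723, 0.057, 0.1097]
tcp_rot: [0.998, 0.055, 0.001, 0.0]
contact_force: [0.2, 1.1, 0.0]
opening: -0.002
finger_force: 0.0
```

In the tool's units: 32 mm / 750 = 0.0427, 28 mm / 750 = 0.0373.

Request:
send_rows(
  rows="0 0 0 0 0.0067 0 -1;0 0 0 0 0.0133 0 -1;0 0 0 0 0.02 0 -1;0 0 0 0 0.0267 0 -1;0 0 0 0 0.032 0 -1;0 0 0 0 0.0373 0 -1;0 0 0 0 0.0427 0 -1;0 0 0 0 0.0427 0 -1",
)

```text
time: 8.93
eef_pos: [0.5747, 0.0243, 0.1078]
tcp_rot: [0.999, 0.055, -0.0, 0.0]
contact_force: [-0.0, -0.1, -1.0]
opening: 0.002
finger_force: 0.2
```

```bash
python3 m.py
cat > ang.py <<'E'
from h import *
import sys
# angle of pegs/tubes by dark/lilac blobs in top image; v pose
v=[.5145,.0218,.1052]
p=shot('top',sys.argv[1]); im=p['color'].astype(int)
def W(r,a,z): return [v[0]+r*np.cos(a+v[2]),v[1]+r*np.sin(a+v[2]),z]
g=im.max(2); lil=(im[...,0]-im[...,1]>25)&(im[...,2]-im[...,1]>25)
for name,z,base in [('tube',.113,60)]:
  n,l,st,c=cv2.connectedComponentsWithStats(lil.astype(np.uint8))
  for i in range(1,n):
    if st[i,4]<15: continue
    E=np.array(p['extrinsics']); d=E[:3,:3].T@[(c[i][0]-p['cx'])/p['fx'],(c[i][1]-p['cy'])/p['fy'],1]; o=w(p,[0,0,0])
    P=o+d*(z-o[2])/d[2]; a=np.degrees(np.arctan2(P[1]-v[1],P[0]-v[0])-v[2])%360; r=np.hypot(P[0]-v[0],P[1]-v[1])
    if .05<r<.08: print(name,round(a,1),round(1000*r,1),st[i,4])
E
python3 ang.py t6.png; python3 -c "
import cv2;cv2.imwrite('pics/t6c.png',cv2.resize(cv2.imread('pics/t6.png')[200:350,180:380],(800,600),interpolation=cv2.INTER_CUBIC))"
```

```text
t 8.925 tip local mm [61.1 -4.1 85.8] yaw off -0.0374068290391258 F [-0.  -0.1 -1. ]
```

View pics/t6c.png

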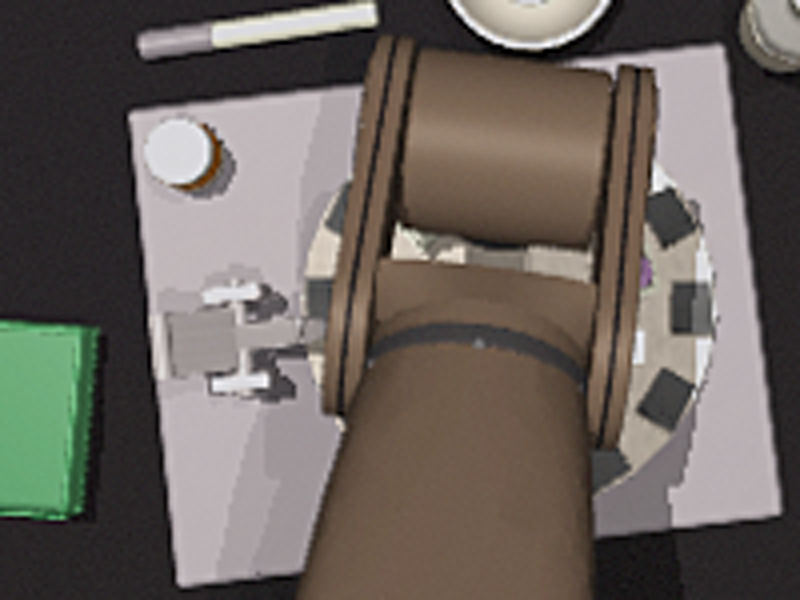

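Top view: the pawl is raised, with the tab at ~(160,340). The right-hand tooth went from (680,240) to (690,307), about 21° clockwise, so roughly 8 mm of push remains.

In the tool's units: 8 mm / 750 = 0.0107, 6 mm / 750 = 0.008.

Request:
send_rows(
  rows="0 0 0 0 0.004 0 -1;0 0 0 0 0.008 0 -1;0 0 0 0 0.0107 0 -1;0 0 0 0 0.0107 0 -1;0 0 0 0 0.0107 0 -1",
)

```text
time: 9.6
eef_pos: [0.5759, 0.0168, 0.1082]
tcp_rot: [0.999, 0.055, 0.0, 0.0]
contact_force: [-1.2, 2.3, -0.6]
opening: -0.001
finger_force: 1.1
```

```bash
python3 m.py
```

```text
t 9.6 tip local mm [ 61.5 -11.7  86.2] yaw off -0.028500584847411584 F [-1.2  2.3 -0.6]
```

In the tool's units: -215 mm / 750 = -0.2867, -180 mm / 750 = -0.24.

Request:
send_rows(
  rows="0 0 0 0 -0.0133 0 -1;0 0 0 0 -0.0133 -0.0533 -1;0 0 0 0 -0.0133 -0.1067 -1;0 0 0 0 -0.08 -0.12 -1;0 0 0 0 -0.16 -0.12 -1;0 0 0 0 -0.24 -0.12 -1;0 0 0 0 -0.2867 -0.12 -1;0 0 0 0 -0.2867 -0.12 -1",
)

```text
time: 10.6
eef_pos: [0.5523, 0.2332, 0.1991]
tcp_rot: [0.998, 0.057, 0.001, 0.0]
contact_force: [0.8, -1.0, -0.5]
opening: 0.005
finger_force: 0.0
```

```bash
python3 m.py; python3 ang.py t7.png
```

```text
t 10.6 tip local mm [ 61.9 205.9 177.1] yaw off 0.22329549653379366 F [ 0.8 -1.  -0.5]
tube 31.4 64.3 58
tube 271.1 64.7 58
tube 151.1 64.6 58
```

```bash
python3 - <<'E'
from h import *
v=[.5145,.0218,.1052]
p=shot('top'); 
def unw(f):
    im=cv2.cvtColor(cv2.imread(f),cv2.COLOR_BGR2GRAY); o=[]
    for r in np.linspace(.088,.104,6):
        a=np.radians(np.arange(0,360,.25)); P=np.array([px(p,[v[0]+r*np.cos(t+v[2]),v[1]+r*np.sin(t+v[2]),.057]) for t in a],np.float32)
        o.append(cv2.remap(im,P[:,:1],P[:,1:],1)[:,0].astype(float))
    return np.mean(o,0)
A,B=unw('pics/top1.png'),unw('pics/t7.png')
m=slice(600,1380) # 150..345 deg, away from pawl/arm
for k in range(-56,57,1): pass
sc=[(np.corrcoef(np.roll(A,-k)[m],B[m])[0,1],k/4) for k in range(80,161)]
print(sorted(sc)[-5:])
im=cv2.cvtColor(cv2.imread('pics/top1.png'),cv2.COLOR_BGR2RGB)
class F: pass
E
sed 's/p=shot(.top.,sys.argv\[1\]); im=p\[.color.\].astype(int)/p=shot("top"); im=cv2.imread("pics\/top1.png")[...,::-1].astype(int)/' ang.py > a0.py; python3 a0.py
python3 -c "
import cv2;cv2.imwrite('pics/t7c.png',cv2.resize(cv2.imread('pics/t7.png')[200:350,180:380],(800,600),interpolation=cv2.INTER_CUBIC))"
```

```text
[(np.float64(0.9773937902771108), 28.25), (np.float64(0.9861502376695176), 29.25), (np.float64(0.9901931120990939), 28.5), (np.float64(0.9947289182773867), 29.0), (np.float64(0.9960803824880625), 28.75)]
tube 299.7 64.6 57
tube 60.1 64.3 57
tube 180.0 64.5 60
```

View pics/t7c.png

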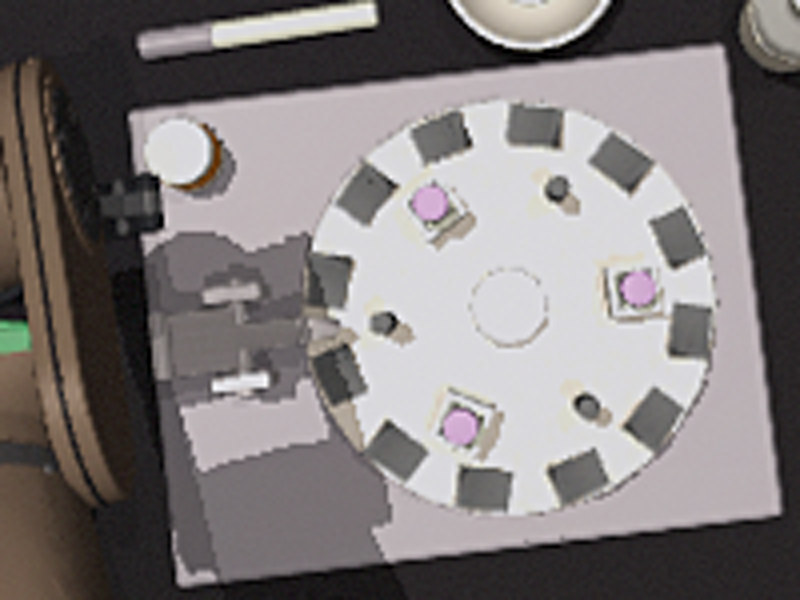

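The wheel has turned 28.8°, which is 0.02 rad short of a notch and inside the play. The tubes are standing and the jar is untouched. Now I'll go to the outer side of the tab.

In the tool's units: 80 mm / 750 = 0.1067, 70 mm / 750 = 0.0933.

Request:
send_rows(
  rows="0 0 0 -0.0413 -0.012 0 -1;0 0 0 -0.0827 -0.012 0 -1;0 0 0 -0.0827 -0.012 0.0133 -1;0 0 0 -0.0827 -0.012 0.06 -1;0 0 0 -0.0827 -0.012 0.0933 -1;0 0 0 -0.0827 -0.012 0.1067 -1;0 0 0 -0.0827 -0.012 0.1067 -1",
)

```text
time: 11.62
eef_pos: [0.49, 0.2322, 0.1177]
tcp_rot: [0.999, 0.054, -0.001, 0.0]
contact_force: [0.2, -0.6, 0.6]
opening: -0.002
finger_force: 0.0
```

```bash
python3 m.py
```

```text
t 11.625 tip local mm [ -0.2 211.8  95.7] yaw off -0.08957751194660309 F [ 0.2 -0.6  0.6]
```

Request:
send_rows(
  rows="0 0 0 0 0.0107 0 -1;0 0 0 0 0.0187 0 -1;0 0 0 0 0.0267 0 -1;0 0 0 0 0.0347 0 -1;0 0 0 0 0.0427 0 -1;0 0 0 0 0.0507 0 -1;0 0 0 0 0.0587 0 -1;0 0 0 0 0.0587 0 -1",
)

```text
time: 12.62
eef_pos: [0.4942, 0.1882, 0.1178]
tcp_rot: [0.999, 0.054, -0.001, 0.001]
contact_force: [-0.2, -0.3, 0.7]
opening: 0.003
finger_force: 0.0
```

```bash
python3 m.py
```

```text
t 12.625 tip local mm [ -0.9 167.6  95.8] yaw off -0.06016283797444911 F [-0.2 -0.3  0.7]
```

In the tool's units: 8 mm / 750 = 0.0107, 7 mm / 750 = 0.0093.

Request:
send_rows(
  rows="0 0 0 0 0.0027 0 -1;0 0 0 0 0.0053 0 -1;0 0 0 0 0.008 0 -1;0 0 0 0 0.0093 0 -1;0 0 0 0 0.0107 0 -1;0 0 0 0 0.0107 0 -1",
)

```text
time: 13.38
eef_pos: [0.4954, 0.181, 0.1183]
tcp_rot: [0.999, 0.055, 0.0, 0.0]
contact_force: [-0.3, 0.4, 0.9]
opening: -0.001
finger_force: 0.3
```

Request:
send_rows(
  rows="0 0 0 0 0.0013 0 -1;0 0 0 0 0.0013 0 -1",
)

```text
time: 13.62
eef_pos: [0.4955, 0.1801, 0.1184]
tcp_rot: [0.999, 0.055, 0.0, 0.0]
contact_force: [0.3, 1.8, 1.0]
opening: -0.003
finger_force: 0.4
```

In the tool's units: 1 mm / 750 = 0.0013.

Request:
send_rows(
  rows="0 0 0 0 0.0013 0 -1;0 0 0 0 0.0013 0 -1",
)

```text
time: 13.88
eef_pos: [0.4956, 0.1797, 0.1184]
tcp_rot: [0.999, 0.055, 0.0, -0.001]
contact_force: [-1.1, 4.4, 0.1]
opening: 0.002
finger_force: 2.3
```

In the tool's units: 1 mm / 750 = 0.0013.

Request:
send_rows(
  rows="0 0 0 0 0.0013 0 -1;0 0 0 0 0.0013 0 -1",
)

```text
time: 14.12
eef_pos: [0.4956, 0.1795, 0.1184]
tcp_rot: [0.999, 0.054, 0.0, -0.002]
contact_force: [-0.9, 7.8, 0.4]
opening: -0.001
finger_force: 3.7
```

In the tool's units: 1 mm / 750 = 0.0013.

Request:
send_rows(
  rows="0 0 0 0 0.0013 0 -1;0 0 0 0 0.0013 0 -1",
)

```text
time: 14.38
eef_pos: [0.4956, 0.1792, 0.1185]
tcp_rot: [0.999, 0.054, 0.0, -0.002]
contact_force: [-1.5, 10.2, 1.5]
opening: -0.004
finger_force: 5.1
```

```bash
python3 m.py
```

```text
t 14.375 tip local mm [ -0.5 158.6  96.5] yaw off -0.09864987594275011 F [-1.5 10.2  1.5]
```

It meets a hard stop exactly where "down" was predicted. I'll back off and look.

Request:
send_rows(
  rows="0 0 0 0 -0.0133 0 -1;0 0 0 0 -0.0333 0 -1;0 0 0 0 -0.04 -0.0533 -1;0 0 0 0 -0.04 -0.12 -1;0 0 0 -0.0667 -0.0667 -0.16 -1;0 0 0 -0.0667 -0.1467 -0.16 -1;0 0 0 -0.0667 -0.1733 -0.16 -1;0 0 0 -0.0667 -0.1733 -0.16 -1",
)

```text
time: 15.38
eef_pos: [0.4315, 0.3018, 0.2378]
tcp_rot: [0.998, 0.056, -0.0, 0.001]
contact_force: [-0.5, -0.7, -0.3]
opening: 0.0
finger_force: 0.0
```

```bash
python3 m.py; python3 ang.py t8.png; python3 -c "
from h import *
shot('side','s8.png')
a=cv2.resize(cv2.imread('pics/t8.png')[200:350,180:380],(533,400),interpolation=cv2.INTER_CUBIC)
b=cv2.resize(cv2.imread('pics/s8.png')[240:360,300:380],(267,400),interpolation=cv2.INTER_CUBIC)
cv2.imwrite('pics/c8.png',np.hstack([a,b]))"
```

```text
t 15.375 tip local mm [-50.7 287.3 215.8] yaw off 0.13043508276960283 F [-0.5 -0.7 -0.3]
tube 31.4 64.3 58
tube 271.1 64.7 58
tube 151.2 64.7 57
```

View pics/c8.png

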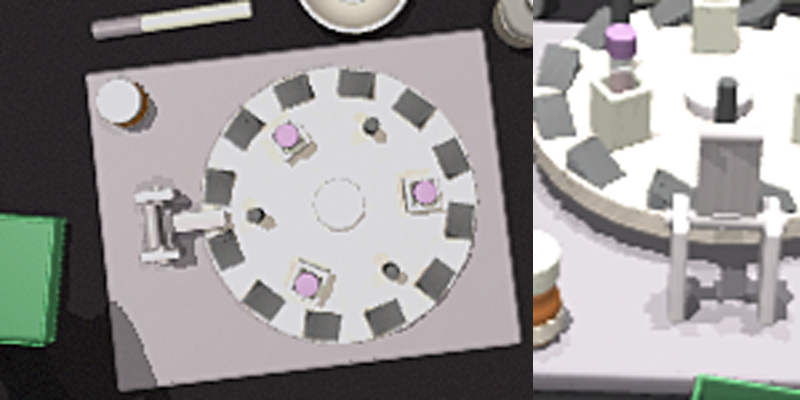

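The tab top in the side view is at the same row as at the start (≈280), so the pawl is fully down. The wheel is one notch back, the tubes are standing, and the bystanders look unmoved.

```bash
python3 -c "
from plant import ctrl
print(ctrl.sign_off())"
```

```text
the job is handed in; nothing more can be done
None
```

The job is handed in at about 15 s: the wheel is one notch back (28.8° measured, within the play), the pawl is fully down in the next notch, the tubes are standing, and nothing around the wheel looks moved in the final pictures.

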